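Close and pin a clamshell marking jig

TASK

The laser focus has been set: first take the yellow-topped setting block out of the open jig and stand it back in its own pocket, the one with yellow labels, and let go of it. Then swing the jig's hinged frame down onto its base, take the locking pin from its stand and push it through the hole in the frame into the hole in the base until its collar bears on the frame. Finish while still holding the pin and bearing down on it, so that the springy frame stays pressed fully shut; leave the red block, cup, mouse and steel bar alone.

Things in the scene. Friction and masses are not known exactly. Their poses are not given: they have to be found in the camera images.
- jig: Fixed dark steel jig base, 180 (its x) by 120 mm (its y). Origin: centre of underside, on the table, z up; +x (hinge end) points to the robot's left, +-0.35 rad. Hinge along y at x = 75 mm, 45 mm high. Free end x -90 to -35 mm is 40 mm high, pin hole at x = -60, y = 0. Nest between x = -35 and 60 mm: floor 20 mm high with a copper tag, side rims 40 mm high; the yellow block stands in it.
- base_hole (a point): Mouth of the vertical round hole in the base, 13 mm diameter, right through, 40 mm above the table, on the top face of the jig base; same axes as the jig.
- jig_lid (a joint): Angle of the hinged frame: 0 shut flat on the base, 1.57 upright, 1.95 its stop, leaning back; starts 1.5 to 1.9. A stiff hinge (0.2 N m) keeps it where it is left; but near shut two spring tips in the base, 6 mm travel, lift it back to about 0.044 rad (pin can still enter). About 10 N down at the pin hole shuts it fully.
- jig_lid_hinge (a point): Middle of the hinge axis, at mid thickness of the frame. Axes turn with the frame: from here the frame reaches along its -x; z is the normal of the outer face (the face that is on top when shut).
- lid_hole (a point): Centre of the pin hole (13 mm, through) on the frame's outer face, the upper one when shut; axes turn with the frame. Aluminium frame 10 mm thick, 120 mm wide (y +-60), 165 mm long from the hinge axis; window from 28 to 105 mm, solid from 105 to 165 mm except this hole at 135 mm.
- yellow_block: Loose steel setting block with a yellow top, 30 mm (its x) by 24 mm (its y) by 70 mm high, 0.1 to 0.2 kg. Origin: centre of its underside, z up. Starts upright on the nest floor of the open jig.
- yellow_pocket: Fixed grey open-topped pocket with yellow labels on its two x ends: home of the yellow block. Inside 38 (its x) by 32 mm (its y), walls 4 mm, rim 25 mm high, inner floor 5 mm high; the -x label reaches 39 mm from the centre, 20 mm high. Origin: centre of underside on the table. The three pockets stand in a row and change places.
- red_pocket: Same pocket with red labels; holds the red block.
- green_pocket: Same pocket with green labels, empty; leave it empty.
- red_block: Bystander: loose block like the yellow one but with a red top, standing in the red pocket.
- pin_stand: Fixed blue stand, 44 x 44 x 38 mm high, with an upright hole that holds the pin. Origin: centre of its underside on the table.
- pin: Loose locking pin, 60 g, upright in the stand. Origin at its lower tip, z up along it. Steel shank 10 mm diameter from 0 to 32 mm (first 5 mm tapered), collar 26 mm diameter from 32 to 37 mm, black round head 18 mm diameter from 37 to 72 mm. At the start the collar rests on the stand, tip 6 mm above the table; fully home in the shut jig the tip is 18 mm above it.
- cup: Bystander: white open cup, 68 mm diameter, 80 mm high. Origin: centre of underside.
- mouse: Bystander: black computer mouse, 100 x 58 x 32 mm. Origin: centre of underside.
- steel_bar: Bystander: dark steel bar 35 x 120 x 30 mm. Origin: centre of underside.

How it is judged (in metres and radians):
On the way, in this order (a step that is already met when the one before it is completed fails the run):
1. the yellow block stands in the yellow pocket, released (horizontal distance between yellow_block and yellow_pocket below 0.01 m and z of yellow_block in the frame of yellow_pocket below 0.009 m and angle between yellow_block's own z axis and vertical below 0.1 rad and contact force between the fingers and yellow_block below 0.1 N), for 0.2 s.
2. the frame is swung down onto the base (under 0.08 rad) (value of joint jig_lid below 0.08 rad), for 0.2 s.
3. the pin is through the frame and in the base hole (value of joint jig_lid below 0.08 rad and horizontal distance between pin and base_hole below 0.005 m and z of pin in the frame of jig below 0.03 m and angle between pin's own z axis and vertical below 0.12 rad), for 0.1 s.
At the end, for the whole second after the job is handed in: Yellow block in yellow pocket (10 mm, underside under 9 mm high, tilt under 0.1 rad, untouched); frame under 0.02 rad; pin in both holes (5 mm of the hole axis, tip under 22 mm high, tilt under 0.12 rad), fingers on the pin and pin on the jig each over 2 N, through the last second (all of step 1 and value of joint jig_lid below 0.02 rad and horizontal distance between pin and base_hole below 0.005 m and z of pin in the frame of jig below 0.022 m and angle between pin's own z axis and vertical below 0.12 rad and contact force between the fingers and pin above 2 N and contact force between pin and jig above 2 N); the arm keeps its last pose, push and grip.
It fails at once if the red block is disturbed (30 mm) (distance of red_block from where it was at the start of the episode above 0.03 m).
It fails at once if the cup is disturbed (30 mm) (distance of cup from where it was at the start of the episode above 0.03 m).
It fails at once if the mouse is disturbed (30 mm) (distance of mouse from where it was at the start of the episode above 0.03 m).
It fails at once if the steel bar is disturbed (30 mm) (distance of steel_bar from where it was at the start of the episode above 0.03 m).
It also fails if it takes over 70 s, if anything falls off the work surface, if the arm or the gripper's body presses on something with over 40 N, if the wrist force passes 120 N, or if a joint passes its speed limit or range.

ROBOT

A 6-joint arm with a two-finger parallel gripper is mounted at the origin on the work surface. World frame = base frame: x ahead of the robot, y to its left, z up, the work surface at z = 0. Lengths are in mm, angles in rad, forces in N, time in s.
With the tool pointing down it reaches from about 300 to 775 mm from the base axis. Payload 14.6 kg.
Tool frame: the origin (TCP) lies at the very end of the fingers, on their centre line; the grasp point (between the pads) lies 19 mm behind it (grip_point_offset is the distance from the TCP to the grasp point, in mm); z points along the fingers, y is the line along which they close (so a half turn about z gives the same grasp; the last joint's range is limited). The gripper opens to 94 mm and grips with 3 to 60 N. Pads are 16 mm wide; open, the fingers measure 119 mm over their backs; the gripper's body (75 mm by 177 mm) begins 78 mm behind the grasp point.
Start: joints at [1.14, 0.3, 1.521, -0, 1.321, -0.067], TCP at [195.702, 513.994, 205.446] pointing down, gripper open.
Joint ranges: [-3.03, 3.03], [-0.79, 2.21], [0.23, 2.52], [-1.04, 4.18], [0, 3.07], [-2.55, 2.55]. Speed limits (rad/s): [2.22, 2.22, 2.57, 3.14, 3.14, 3.14].

INTERFACE

Orientations are given as [roll, pitch, yaw] about the fixed x, y, z axes, in that order (R = Rz(yaw) Ry(pitch) Rx(roll)).
In Python, from cell import read_state, camera, camera_info, sign_off, grip_point_offset gives the robot as it stands.
- The arm moves only by the shell command python3 -m handwheel 'ROWS' [FORCE]. ROWS is text: rows parted by semicolons, each of 5 numbers parted by spaces: the shift along the world's x, y, z in units of 40 mm (1.0 is 40 mm), then the turn about the world's z in units of 5 degrees (1.0 is 5 degrees), then the closure, from 0 (fully open) to 1 (shut). In form: dx dy dz yaw gripper; .... A call has 1 to 12 rows; each row shifts and turns the commanded pose from where the row before left it; what a row does not reach is not made up. A row lasts 1/12 s, in which the tool goes at most 41.7 mm and 7.16 degrees, less where a joint would pass 70% of its speed; a pose out of reach is approached as far as the arm can. A call is refused whole if a number of a shift passes 1 or a number of a turn 1, either way. A call with a gripper value outside its range is refused whole. The fingers move at their own pace and stop on an object; FORCE is the grip in N (left out, the last holds). Time passes only in rows, so rows that do not move let the fingers close. It gives the time, the measured TCP pose, the force, the opening and the grip force at its end, in the units of the state.
- read_state(): the state, without advancing time (a new reading comes with each control period).
- camera(name): name is "scene" or "top" or "wrist"; returns (picture, depth): 480x640x3 uint8, red, green, blue; 480x640 float32, mm along the optical axis (not along the pixel's ray), 0 where there is no reading.
- camera_info(name): a dict with "intrinsics" (3x3 intrinsics, pixels), "world_from_camera" (4x4, takes a point from camera to world coordinates). Camera axes: x right, y down, z forward; pixel columns grow to the right and rows downward; lengths in mm; the calibration is good to about 2 mm. A picture is of the moment at which its call begins: read the wrist's pose just before it. camera_info takes no time and is no camera call; for the wrist camera it gives the pose at the moment of the call.
- sign_off(): hands the job in; it is judged then, once.
The state is a dict: "clock": time; "joints": joint angles; "qd": joint speeds; "effort": joint torques, N m; "eef_pos": TCP position; "eef_rot": TCP orientation; "wrist_force": force on the tool from outside, world axes, zero at the start; "moment": the same for the moment, N m; "finger_gap": finger opening in mm; "finger_force": force on a finger pad.
Only numpy, scipy, OpenCV 4.12 (cv2) and the standard library are available. Lean on these libraries where they do the work, as an engineer would, in place of code of your own. Each camera call takes 0.05 s, during which the arm holds its last target. There are 200 camera calls.

## Working session

There is one attempt and no reset: what is moved stays moved. The work goes in short steps, Python scripts to look and compute and a shell command to move; the robot and the scene stay as the last step left them, time stands still between calls to the robot, and variables do not carry over. Pictures are saved under pics/ and viewed, at most 10 in all, crops included, and the job is handed in when it is done.

```bash
mkdir -p pics; ls
cat > h.py <<'E'
import numpy as np,cv2
from cell import *
def grab(n):
    i=camera_info(n); p,d=camera(n); return p,d,np.array(i["intrinsics"]),np.array(i["world_from_camera"])
def pts(d,K,T):
    v,u=np.mgrid[:d.shape[0],:d.shape[1]]
    P=np.stack([(u-K[0,2])/K[0,0]*d,(v-K[1,2])/K[1,1]*d,d],-1)
    return P@T[:3,:3].T+T[:3,3]
def ray(u,v,K,T,z):
    r=T[:3,:3]@np.array([(u-K[0,2])/K[0,0],(v-K[1,2])/K[1,1],1]); o=T[:3,3]
    return o+r*(z-o[2])/r[2]
E
python3 - <<'E'
from h import *
for n in("scene","top"):
    p,d,K,T=grab(n); cv2.imwrite(f"pics/{n}0.png",p[:,:,::-1]); np.savez(f"{n}0.npz",p=p,d=d,K=K,T=T); print(n,K,T.round(3))
print(read_state())
E
```

```text
pics
scene [[508.57915314   0.         317.56572404]
 [  0.         508.57915314 240.96570961]
 [  0.           0.           1.        ]] [[ 6.590000e-01  5.230000e-01 -5.400000e-01  1.109503e+03]
 [ 7.520000e-01 -4.580000e-01  4.740000e-01 -4.597570e+02]
 [ 1.000000e-03 -7.190000e-01 -6.950000e-01  7.879600e+02]
 [ 0.000000e+00  0.000000e+00  0.000000e+00  1.000000e+00]]
top [[602.37629848   0.         317.74981278]
 [  0.         602.37629848 234.67777721]
 [  0.           0.           1.        ]] [[-1.500000e-02 -9.980000e-01  6.300000e-02  4.898220e+02]
 [-1.000000e+00  1.600000e-02  9.000000e-03  6.335000e+00]
 [-1.000000e-02 -6.300000e-02 -9.980000e-01  1.321348e+03]
 [ 0.000000e+00  0.000000e+00  0.000000e+00  1.000000e+00]]
{'clock': 0.1, 'joints': array([ 1.14038494e+00,  3.00399998e-01,  1.52151102e+00,  8.34505324e-06,
        1.32068954e+00, -6.66333327e-02]), 'qd': array([ 0.00105809, -0.0002471 , -0.00154821,  0.00163332,  0.00021999,
       -0.00020769]), 'effort': array([ 1.64996716e-03, -5.32634032e+01, -3.53286660e+01,  7.09603890e-02,
        2.35273369e-02, -1.50325627e-05]), 'eef_pos': array([195.61598803, 513.79168535, 204.95496728]), 'eef_rot': array([-3.14058752e+00, -7.51758095e-05,  2.77781249e+00]), 'wrist_force': array([-0.67994105,  0.07761743, -0.39201157]), 'moment': array([0.00890735, 0.02550544, 0.0247728 ]), 'finger_force': 0.0, 'finger_gap': 93.87357670816871}
```

View pics/scene0.png

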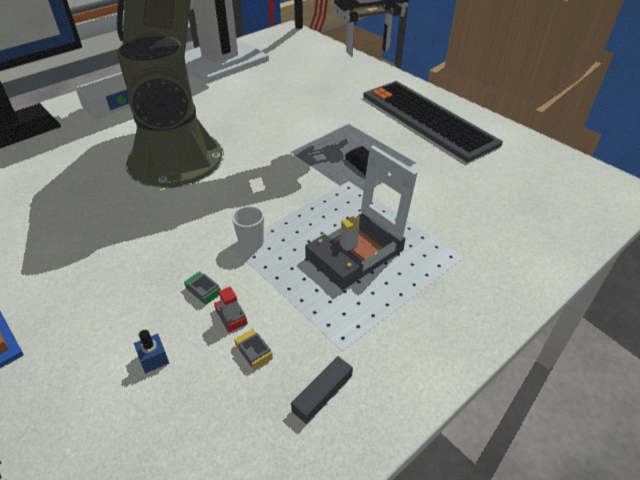

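View pics/top0.png

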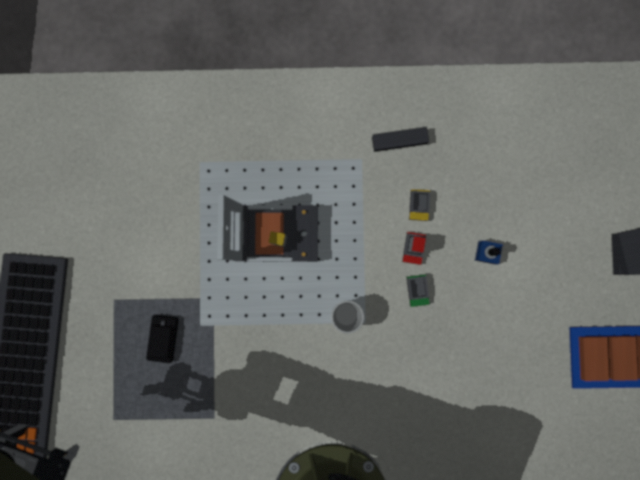

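Scene view: jig open with its frame upright (~(390,190)), yellow block at (349,232), yellow pocket at (253,348), pin in the blue stand (150,345). Top view (up = +x, left = +y): block top at (278,238), pocket (421,204), pin (490,250), jig spanning columns 222–330.

Run:
```python
from h import *
def load(n): z=np.load(n+"0.npz"); return z["p"],z["d"],z["K"],z["T"]
for n in("top","scene"):
    p,d,K,T=load(n); W=pts(d,K,T); h=cv2.cvtColor(p,cv2.COLOR_RGB2HSV)
    for nm,lo,hi in(("yellow",(18,130,90),(35,255,255)),("blue",(105,120,40),(125,255,255))):
        m=cv2.inRange(h,lo,hi); c,l,s,ce=cv2.connectedComponentsWithStats(m)
        for i in range(1,c):
            if 8<s[i,4]<900:
                w=W[(l==i)]; w=w[(abs(w[:,0]-480)<300)&(abs(w[:,1])<450)]
                if len(w)>5: print(n,nm,s[i],ce[i].round(1),np.median(w,0).round(1),w.max(0).round(), w.min(0).round())
p,d,K,T=load("top"); W=pts(d,K,T); g=p.max(2)
# jig base top points: z 36..46 dark, lid: points z>60
box=(W[...,0]>330)&(W[...,0]<680)&(W[...,1]>-60)&(W[...,1]<280)
for nm,m in(("top40",box&(abs(W[...,2]-40)<6)&(g<90)),("lid",box&(W[...,2]>95))):
    w=W[m]; r=cv2.minAreaRect(w[:,:2].astype(np.float32)); print(nm,len(w),r,w[:,2].max())
p,d,K,T=load("scene"); W=pts(d,K,T)
m=(W[...,0]>380)&(W[...,0]<680)&(W[...,1]>60)&(W[...,1]<280)&(W[...,2]>95)
w=W[m]; c=w.mean(0); print(c,np.linalg.svd(w-c,full_matrices=False)[2][2],w.max(0),w.min(0))
# obstacles
```

```text
top yellow [410 212  19   8 132] [418.9 215.7] [ 609.  -200.9   21.2] [ 618.    6. 1321.] [ 490. -224.   -1.]
top yellow [275 232  10  14  98] [279.4 237.9] [561.8  97.2  90.2] [ 579.  105. 1321.] [490.   6.  23.]
top blue [476 242  26  21 266] [487. 252.] [ 526.5 -336.4   38.6] [ 550. -322.   83.] [ 506. -372.   16.]
scene yellow [342 218  17  12 142] [349.8 223.3] [570.7 102.2  88.1] [579. 118.  92.] [555.  89.  78.]
scene yellow [235 329  20  17  96] [244.1 336.1] [ 610.9 -200.7   18.7] [ 618. -180.   22.] [ 605. -218.    9.]
scene yellow [252 352  20  17 149] [261.5 360. ] [ 668.5 -204.5   12.3] [ 672. -184.   21.] [ 664. -223.   -2.]
scene blue [135 335  33  38 544] [152.  355.7] [ 548.9 -349.5   33.1] [ 557. -322.   58.] [ 508. -369.   -2.]
top40 1874 ((502.20819091796875, 76.1435546875), (318.32513427734375, 188.43753051757812), 17.50316619873047) 45.94443203307583
lid 2218 ((565.2738037109375, 103.33378601074219), (213.99803161621094, 120.87860107421875), 81.58236694335938) 1321.3480360084993
[585.46229372 193.2428182  168.39586066] [ 0.01763331  0.99608779 -0.08659207] [643.0538791  207.31899648 211.71408029] [518.91004017 180.90080312  95.04599095]
```

```bash
python3 -m handwheel '0 0 1 -1 0;0 0 1 -1 0;.6 -.78 .05 -1 0;.6 -.78 .05 -1 0;.6 -.78 .05 -1 0;.6 -.78 .05 -1 0;.6 -.78 .05 -1 0;.6 -.78 .05 -1 0;.6 -.78 .05 -1 0;.6 -.78 .05 -1 0;.6 -.78 0 -1 0;.6 -.78 0 -1 0'
python3 -m handwheel '.6 -.78 0 -1 0;.6 -.78 0 -.85 0;.6 -.78 0 0 0;.6 -.78 0 0 0;0 0 0 0 0;0 0 0 0 0'
python3 - <<'E'
from h import *
p,d,K,T=grab("wrist"); cv2.imwrite("pics/w1.png",p[:,:,::-1]); np.savez("w1.npz",p=p,d=d,K=K,T=T); print(T.round(2),K)
s=read_state();print(s["eef_pos"],s["eef_rot"],s["clock"])
E
```

```text
clock: 1.1
eef_pos: [436.4, 200.2, 301.5]
eef_rot: [3.142, -0.0, 1.726]
wrist_force: [0.8, 0.2, 0.5]
finger_gap: 94.0
finger_force: 0.0
clock: 1.6
eef_pos: [532.2, 75.8, 300.5]
eef_rot: [-3.14, 0.0, 1.566]
wrist_force: [0.1, -0.7, 0.0]
finger_gap: 93.5
finger_force: 0.0
[[ 1.0000e+00 -1.0000e-02 -0.0000e+00  5.3341e+02]
 [-1.0000e-02 -9.7000e-01 -2.4000e-01  1.4466e+02]
 [-0.0000e+00  2.4000e-01 -9.7000e-01  4.7922e+02]
 [ 0.0000e+00  0.0000e+00  0.0000e+00  1.0000e+00]] [[425.2918609    0.         317.18770704]
 [  0.         425.2918609  238.4163052 ]
 [  0.           0.           1.        ]]
[531.62499586  76.95385298 300.91205099] [-3.14046236e+00 -9.56156388e-05  1.56800959e+00] 1.65
```

View pics/w1.png

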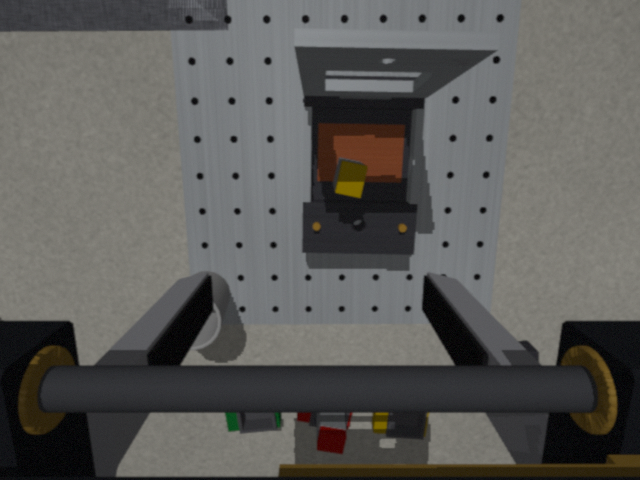

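Wrist view: block's yellow top at (351,179), rotated slightly; base hole at (358,223), spring tips at (317,226) and (402,228), frame hole at (388,61).

Run:
```python
from h import *
z=np.load("w1.npz"); p,d,K,T=z["p"],z["d"],z["K"],z["T"]; W=pts(d,K,T); h=cv2.cvtColor(p,cv2.COLOR_RGB2HSV)
m=cv2.inRange(h,(18,100,60),(35,255,255)); m[:150]=0;m[210:]=0;m[:,:325]=0;m[:,380:]=0
c=max(cv2.findContours(m,0,2)[0],key=cv2.contourArea); zt=np.median(W[m>0][:,2])
q=np.array([ray(u,v,K,T,zt) for u,v in c[:,0]],np.float32)[:,:2]
print("block z",zt,"n",(m>0).sum(),cv2.minAreaRect(q),cv2.boxPoints(cv2.minAreaRect(q)))
for u,v in((317,226),(402,228)): print("spring",ray(u,v,K,T,42))
a,b=ray(317,226,K,T,42),ray(402,228,K,T,42); print("yaw jig x",np.arctan2((b-a)[1],(b-a)[0])+np.pi/2)
# base hole: darkest blob
g=cv2.cvtColor(p,cv2.COLOR_RGB2GRAY); r=g[212:236,346:372]; mm=(r<22); v,u=np.nonzero(mm); print(len(u),u.mean()+346,v.mean()+212, ray(u.mean()+346,v.mean()+212,K,T,40))
print("zplate",np.median(W[235:248,330:390,2]), r[8:16])
for u,v in((303,204),(416,206),(413,253),(303,250)): print(W[v-0,u].round(1),ray(u,v,K,T,40).round(1))
# lid
y=[W[v,u] for v,u in((45,300),(45,490),(90,310),(90,420))]; print(np.round(y,1), W[61,380],ray(388,61,K,T,170))
```

```text
Traceback (most recent call last):
cv2.error: OpenCV(4.12.0) /io/opencv/modules/imgproc/src/convhull.cpp:143: error: (-215:Assertion failed) total >= 0 && (depth == CV_32F || depth == CV_32S) in function 'convexHull'
```

Run:
```python
from h import *
z=np.load("w1.npz"); p,d,K,T=z["p"],z["d"],z["K"],z["T"]; W=pts(d,K,T); h=cv2.cvtColor(p,cv2.COLOR_RGB2HSV)
m=cv2.inRange(h,(18,100,60),(35,255,255)); m[:150]=0;m[210:]=0;m[:,:325]=0;m[:,380:]=0
c=max(cv2.findContours(m,0,2)[0],key=cv2.contourArea); zt=float(np.median(W[m>0][:,2]))
q=np.array([ray(u,v,K,T,zt)[:2] for u,v in c[:,0]]).astype(np.float32).copy()
print("block z",zt,"n",(m>0).sum(),cv2.minAreaRect(q),cv2.boxPoints(cv2.minAreaRect(q)))
a,b=ray(317,226,K,T,42),ray(402,228,K,T,42); print("springs",a,b,"yaw jig x",np.arctan2((b-a)[1],(b-a)[0])+np.pi/2)
g=cv2.cvtColor(p,cv2.COLOR_RGB2GRAY); r=g[212:236,346:372]; mm=(r<22); v,u=np.nonzero(mm); print(len(u),u.mean()+346,v.mean()+212, ray(u.mean()+346,v.mean()+212,K,T,40))
print("ztop",np.median(W[235:248,330:390,2])); print(r[6:16])
for u,v in((303,204),(416,206),(413,253),(303,250)): print(ray(u,v,K,T,40).round(1))
print(np.round([W[v,u] for v,u in((45,300),(45,490),(90,310),(90,420))],1), W[61,380])
```

```text
block z 89.38838468003746 n 887 ((563.0615844726562, 104.61439514160156), (30.229482650756836, 25.064922332763672), 77.35002899169922) [[547.52325   92.611084]
 [571.9798    87.12201 ]
 [578.5999   116.61771 ]
 [554.1434   122.10678 ]]
springs [531.7678815   51.11689431  42.        ] [621.14316077  48.47038023  42.        ] yaw jig x 1.5411937230657102
100 355.28 219.65 [572.05943836  57.29158892  40.        ]
ztop 39.45631214865216
[[26 19 19 24 25 21 22 25 17 22 22 25 24 21 22 22 20 28 38 41 40 42 41 43
  40 40]
 [19 22 23 22 21 23 23 21 20 21 28 29 33 33 32 26 26 31 37 41 39 37 40 40
  42 43]
 [25 21 20 23 24 22 21 24 28 32 41 51 55 53 48 34 25 27 36 42 42 41 41 42
  41 44]
 [19 25 23 22 23 21 21 28 36 52 61 66 64 59 53 39 25 20 31 38 41 42 43 39
  45 41]
 [24 25 23 21 20 22 24 35 53 62 65 67 65 58 44 30 20 20 25 33 37 41 42 41
  43 42]
 [31 27 31 30 27 26 22 40 57 62 66 63 57 44 33 18 21 18 22 31 37 42 40 43
  41 42]
 [37 42 37 39 35 32 27 34 49 54 54 49 42 31 21 22 17 20 26 28 35 40 42 43
  42 40]
 [42 43 42 42 39 36 31 25 26 34 28 27 24 19 22 17 16 21 22 32 36 39 43 41
  43 40]
 [39 41 42 42 38 33 30 23 19 19 20 19 19 19 19 20 19 22 23 33 36 38 39 42
  41 39]
 [41 43 43 41 42 38 30 26 25 15 18 21 19 18 20 21 21 26 29 34 40 38 41 40
  39 43]]
[517.3  74.2  40. ]
[635.2  71.4  40. ]
[634.5  20.5  40. ]
[516.6  24.5  40. ]
[[523.  196.  207.9]
 [634.8 195.1 209.1]
 [526.3 183.9  71.4]
 [623.9 182.3  81.8]] [575.06914766 192.04101949 174.7907034 ]
```

```bash
python3 -m handwheel '.4 .35 0 -1 0;.39 .34 0 -1 0;0 0 -1 -.5 0;0 0 -1 0 0;0 0 -1 0 0;0 0 -1 0 0;0 0 -1 0 0;0 0 -.6 0 0;0 0 -.6 0 0;0 0 0 0 0;0 0 0 0 0' 25
python3 -m handwheel '0 0 0 0 1;0 0 0 0 1;0 0 0 0 1;0 0 0 0 1;0 0 0 0 1;0 0 0 0 1'
```

```text
clock: 2.57
eef_pos: [562.6, 105.8, 53.5]
eef_rot: [-3.14, 0.0, 1.352]
wrist_force: [0.6, 0.4, 1.5]
finger_gap: 94.2
finger_force: 0.0
clock: 3.07
eef_pos: [563.5, 104.8, 53.8]
eef_rot: [3.141, -0.0, 1.351]
wrist_force: [1.0, 0.1, 0.3]
finger_gap: 57.5
finger_force: 0.0
```

```bash
python3 -m handwheel '0 0 0 0 1;0 0 0 0 1;0 0 0 0 1;0 0 0 0 1;0 0 0 0 1;0 0 0 0 1;0 0 0 0 1;0 0 0 0 1' 25
```

```text
clock: 3.73
eef_pos: [563.3, 104.8, 53.4]
eef_rot: [-3.141, 0.0, 1.351]
wrist_force: [0.1, 0.2, -0.8]
finger_gap: 23.4
finger_force: 25.0
```

```bash
python3 -m handwheel '0 0 1 0 1;0 0 1 0 1;0 0 1 0 1;0 0 1 0 1;0 -.96 0 -1 1;0 -.96 0 -1 1;0 -.96 0 -1 1;0 -.96 0 -1 1;0 -.96 0 -1 1;0 -.96 0 -1 1;0 -.96 0 -1 1;0 -.96 0 -1 1'
python3 -m handwheel '0 0 0 -1 1;0 0 0 -1 1;0 0 0 -1 1;0 0 0 -1 1;0 0 0 -1 1;0 0 0 -1 1;0 0 0 -1 1;0 0 0 -1 1;0 0 0 0 1;0 0 0 0 1'
python3 - <<'E'
from h import *
p,d,K,T=grab("wrist"); cv2.imwrite("pics/w2.png",p[:,:,::-1]); np.savez("w2.npz",p=p,d=d,K=K,T=T)
s=read_state();print(s["eef_pos"],s["eef_rot"],s["clock"])
E
```

```text
clock: 4.73
eef_pos: [562.8, -204.2, 213.3]
eef_rot: [-3.141, 0.0, 0.649]
wrist_force: [1.2, 0.5, -1.7]
finger_gap: 24.3
finger_force: 25.0
clock: 5.57
eef_pos: [563.2, -202.4, 213.3]
eef_rot: [-3.141, 0.0, -0.043]
wrist_force: [0.3, 0.0, -2.2]
finger_gap: 23.6
finger_force: 25.0
[ 563.24705691 -202.3542774   213.28200843] [-3.14145786e+00  2.78927828e-04 -4.21512993e-02] 5.6167
```

View pics/w2.png

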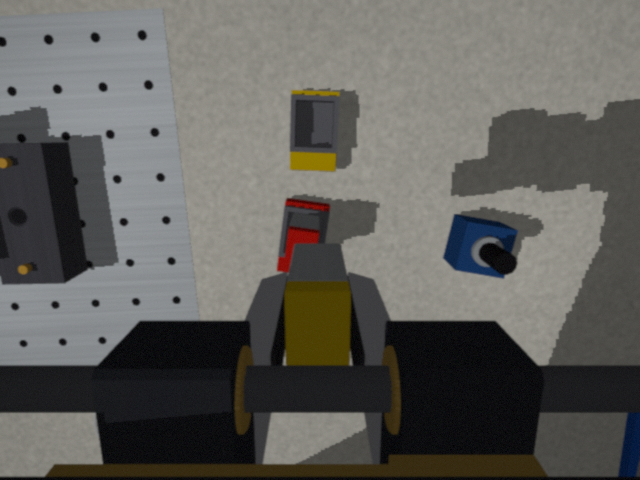

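Wrist view: yellow pocket at (314,125) with labels at rows 93 and 160, red one below it, pin head at (503,260), block held with its yellow top at (318,322).

Run:
```python
from h import *
z=np.load("w2.npz"); p,d,K,T=z["p"],z["d"],z["K"],z["T"]; W=pts(d,K,T); h=cv2.cvtColor(p,cv2.COLOR_RGB2HSV)
R=lambda w:cv2.minAreaRect(w[:,:2].astype(np.float32).copy())
sub=np.zeros(d.shape,bool); sub[80:175,280:345]=1
m=sub&(abs(W[...,2]-25)<2.5); print("rim",m.sum(),R(W[m]),np.median(W[m][:,2]))
m=sub&(abs(W[...,2]-5)<2.5); print("floor",m.sum(),W[m].min(0),W[m].max(0))
ym=cv2.inRange(h,(18,100,60),(35,255,255))>0
for a,b in((80,120),(140,180)):
    q=sub&ym; q[:a]=0;q[b:]=0; w=np.array([ray(u,v,K,T,20) for v,u in np.argwhere(q)]); print("label",len(w),R(w),np.median(W[q],0))
q=ym.copy(); q[:250]=0;q[375:]=0;q[:,:270]=0;q[:,365:]=0
print("block top z",np.median(W[q][:,2])); w=np.array([ray(u,v,K,T,249.8) for v,u in np.argwhere(q)]); print(R(w)); 
# rays of rim outer corners at z 25
for r in (100,120,140): print(r, p[r,284:348:1].mean(1).astype(int))
# pin head
sub=np.zeros(d.shape,bool); sub[210:290,440:530]=1
m=sub&(abs(W[...,2]-78)<3); w=W[m]; print("pinhead",m.sum(),R(w),np.median(w,0))
m=sub&(abs(W[...,2]-38)<3)&(h[...,0]>100)&(h[...,0]<125)&(h[...,1]>120); print("stand",m.sum(),R(W[m]))
```

```text
rim 938 ((640.864990234375, -202.76425170898438), (40.04934310913086, 46.041709899902344), 85.26237487792969) 24.505770044593532
floor 1635 [ 620.71041919 -219.88276995    2.51068563] [ 661.05493118 -185.75797062    7.04764892]
label 239 ((665.9317016601562, -205.08612060546875), (39.156654357910156, 3.975783109664917), 85.20711517333984) [ 666.0512061  -204.63200842   19.44931863]
label 861 ((610.0989379882812, -200.2960205078125), (39.805484771728516, 15.862683296203613), 85.20502471923828) [ 610.27729833 -200.26214301   19.50952902]
block top z 249.24688108101705
((565.970458984375, -202.0993194580078), (23.549232482910156, 32.54808044433594), 87.38814544677734)
100 [136 137 138 138 139 138 121  90  74  74  71  61  49  40  41  43  44  45
  44  45  44  44  49  50  51  50  53  51  51  55  54  57  55  57  58  59
  60  60  63  61  65  66  67  65  68  68  66  67  67  67  69  72  73  74
  73  74  77  78  79  78  79  76  77  79]
120 [146 146 145 146 146 136 113  83  73  71  65  50  42  41  40  42  39  42
  38  45  40  41  40  39  39  41  40  39  45  54  67  72  74  73  73  74
  74  73  74  73  73  71  71  74  73  74  72  73  69  66  72  74  74  74
  77  79  80  80  80  81  77  77  77  76]
140 [141 142 140 140 137 121  93  76  73  72  60  44  39  39  40  43  38  42
  40  40  37  42  41  41  43  39  45  55  69  72  73  74  73  72  74  72
  73  72  74  73  71  73  72  73  71  72  71  68  66  71  73  70  74  74
  76  77  78  78  78  76  81  79  80  81]
pinhead 407 ((528.7899169921875, -346.3536376953125), (17.020137786865234, 17.259824752807617), 59.059326171875) [ 529.08039236 -345.87526148   77.36800595]
stand 1433 ((529.1168823242188, -345.97833251953125), (44.424705505371094, 43.4899787902832), 77.69672393798828)
```

```bash
python3 -m handwheel '.95 0 0 -.46 1;.95 -.015 0 0 1;0 0 -.9 0 1;0 0 -.9 0 1;0 0 -.9 0 1;0 0 -.5 0 1;0 0 -.3 0 1;0 0 -.3 0 1;0 0 -.2 0 1;0 0 -.2 0 1;0 0 -.14 0 1;0 0 0 0 1'
```

```text
clock: 6.62
eef_pos: [639.1, -203.0, 39.3]
eef_rot: [-3.141, 0.001, -0.085]
wrist_force: [-0.3, 0.3, -1.9]
finger_gap: 23.5
finger_force: 25.0
```

```bash
python3 -m handwheel '0 0 -.03 0 1;0 0 0 0 1;0 0 0 0 .7;0 0 0 0 .5;0 0 0 0 .5;0 0 0 0 .4;0 0 0 0 .4;0 0 .5 0 .4;0 0 1 0 .4;0 0 1 0 .4;0 0 1 0 .4;0 0 1 0 .4'
python3 - <<'E'
from h import *
p,d,K,T=grab("top"); W=pts(d,K,T); h=cv2.cvtColor(p,cv2.COLOR_RGB2HSV)
s=read_state();print(s["eef_pos"],s["eef_rot"],s["clock"],s["finger_gap"])
p,d,K,T=grab("wrist"); cv2.imwrite("pics/w3.png",p[:,:,::-1]); np.savez("w3.npz",p=p,d=d,K=K,T=T);W=pts(d,K,T)
m=(abs(W[...,0]-640)<40)&(abs(W[...,1]+203)<30)&(W[...,2]>60)&(W[...,2]<90)&(cv2.inRange(cv2.cvtColor(p,cv2.COLOR_RGB2HSV),(18,100,60),(35,255,255))>0)
w=W[m];print(m.sum(),np.median(w,0),w.min(0),w.max(0))
if len(w): print(cv2.minAreaRect(w[:,:2].astype(np.float32).copy()))
E
```

```text
clock: 7.62
eef_pos: [639.0, -202.9, 220.8]
eef_rot: [3.142, -0.0, -0.085]
wrist_force: [0.8, -0.2, -0.3]
finger_gap: 56.5
finger_force: 0.0
[ 640.9901027  -203.60529283  230.24214216] [ 3.13837675 -0.0113514  -0.0853236 ] 7.6667 56.37542894516988
1129 [ 640.7637474  -203.08385526   74.45447777] [ 624.30769605 -215.81805369   65.00924931] [ 655.57430956 -190.13059442   77.04684382]
((639.9890747070312, -203.04957580566406), (23.630373001098633, 29.718223571777344), 85.1090087890625)
```

View pics/w3.png

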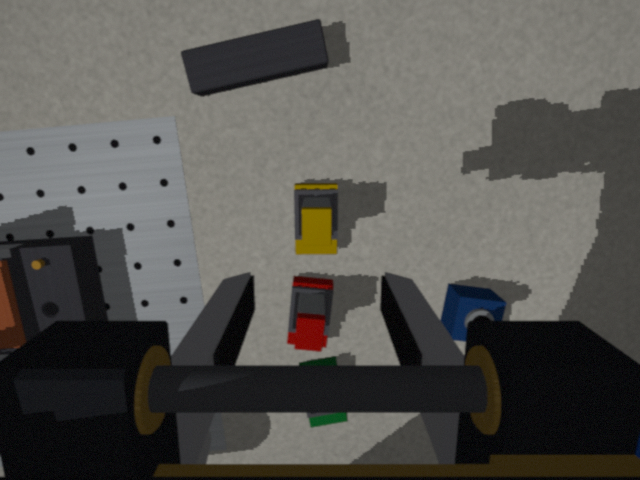

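Wrist view: the yellow block stands upright in its pocket (316,230), top at 74.5 mm; the red block and bar are untouched. Now go behind the frame.

```bash
python3 -m handwheel '0 0 1 0 1;0 0 .3 1 1;-.12 .98 0 1 1;-.12 .98 0 1 1;-.12 .98 0 1 1;-.12 .98 0 1 1;-.12 .98 0 1 1;-.12 .98 0 1 1;-.12 .98 0 1 1;-.12 .98 0 1 1;-.12 .98 0 1 1;-.12 .98 0 1 1'
python3 -m handwheel '-.12 .98 0 1 1;-.12 .98 0 1 1;0 .4 0 1 1;0 0 0 1 1;0 0 0 1 1;0 0 0 1 1;0 0 0 1 1;0 0 0 1 1;0 0 0 0 1;0 0 0 0 1'
python3 - <<'E'
from h import *
s=read_state();print(s["eef_pos"],s["eef_rot"],s["finger_gap"])
for n in("scene",):
    p,d,K,T=grab(n);W=pts(d,K,T)
    m=(W[...,0]>500)&(W[...,0]<660)&(W[...,1]>165)&(W[...,1]<225)&(W[...,2]>70)&(W[...,2]<216)
    w=W[m]; c=np.median(w,0); w=w[abs(w[:,1]-c[1])<22]; c=w.mean(0); print(len(w),c,np.linalg.svd(w-c,full_matrices=False)[2][2],w.max(0),w.min(0))
E
```

```text
clock: 8.72
eef_pos: [590.7, 190.9, 270.4]
eef_rot: [-3.142, 0.0, 0.879]
wrist_force: [0.8, -0.2, 0.3]
finger_gap: 0.2
finger_force: 0.0
clock: 9.55
eef_pos: [581.7, 283.4, 270.3]
eef_rot: [-3.141, 0.0, 1.57]
wrist_force: [0.1, 0.7, 0.6]
finger_gap: 0.7
finger_force: 0.0
[581.66940374 283.39662233 270.31685653] [-3.14132184e+00  9.90431386e-05  1.56996899e+00] 0.7111278122515687
2223 [585.23459264 192.35222344 155.58191678] [ 0.0176185   0.99701354 -0.07519033] [642.23097945 208.29188719 211.29169417] [519.35520548 179.84702714  70.01234745]
```

```bash
python3 -m handwheel '0 0 -.8 0 1;0 0 -.8 0 1;0 0 -.78 0 1;0 -.7 0 0 1;0 -.5 0 0 1;0 -.45 0 0 1;0 -.4 0 0 1;0 0 0 0 1'
python3 -m handwheel '0 -.43 -.04 0 1;0 -.43 -.04 0 1;0 -.4 -.15 0 1;0 -.4 -.15 0 1;0 -.35 -.25 0 1;0 -.35 -.25 0 1;0 -.27 -.33 0 1;0 -.27 -.33 0 1;0 0 0 0 1'
python3 - <<'E'
from h import *
p,d,K,T=grab("scene"); cv2.imwrite("pics/s4.png",p[100:340,200:520,::-1])
E
```

```text
clock: 10.27
eef_pos: [582.0, 199.1, 175.7]
eef_rot: [3.141, 0.0, 1.569]
wrist_force: [0.0, 1.0, -0.2]
finger_gap: 0.4
finger_force: 0.0
clock: 11.02
eef_pos: [580.5, 83.8, 110.7]
eef_rot: [-3.137, 0.001, 1.571]
wrist_force: [-0.1, -0.2, -0.8]
finger_gap: 0.3
finger_force: 0.0
```

View pics/s4.png

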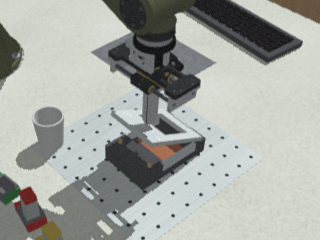

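Scene crop: the fingers follow the frame, now about 30° from shut (around (155,130)). Continue down.

```bash
python3 -m handwheel '0 -.18 -.38 0 1;0 -.18 -.38 0 1;0 -.07 -.28 0 1;0 -.05 -.28 0 1;0 0 -.07 0 1;0 0 0 0 1;0 0 0 0 1;0 0 0 0 1;0 0 0 0 1'
```

```text
clock: 11.82
eef_pos: [582.1, 66.4, 59.0]
eef_rot: [3.14, -0.0, 1.573]
wrist_force: [-0.5, -0.8, -0.3]
finger_gap: 0.2
finger_force: 0.0
```

```bash
python3 -m handwheel '0 0 -.1 0 1;0 0 -.08 0 1;0 0 0 0 1;0 0 0 0 1;0 0 0 0 1;0 0 0 0 1'
```

```text
clock: 12.32
eef_pos: [582.3, 66.1, 51.6]
eef_rot: [3.14, 0.0, 1.573]
wrist_force: [0.8, -0.0, 4.7]
finger_gap: 0.0
finger_force: 2.7
```

```bash
python3 -m handwheel '0 0 .8 0 1;0 0 1 0 .4;0 0 1 0 .4;0 0 1 0 .4;0 -.3 1 0 .4;0 -.3 0 0 .4;0 0 0 0 .4;0 0 0 0 .4'
python3 - <<'E'
from h import *
s=read_state();print(s["eef_pos"],s["eef_rot"])
p,d,K,T=grab("wrist"); cv2.imwrite("pics/w5.png",p[:,:,::-1]); np.savez("w5.npz",p=p,d=d,K=K,T=T);W=pts(d,K,T)
m=(abs(W[...,0]-580)<75)&(abs(W[...,1]-90)<110)&(abs(W[...,2]-52)<8)
w=W[m];c=w.mean(0);n=np.linalg.svd(w-c,full_matrices=False)[2][2];print(m.sum(),c,n,cv2.minAreaRect(w[:,:2].astype(np.float32).copy()))
E
```

```text
clock: 12.98
eef_pos: [581.4, 42.0, 242.0]
eef_rot: [-3.141, -0.0, 1.572]
wrist_force: [0.5, -0.2, -0.7]
finger_gap: 43.8
finger_force: 0.0
[581.42262112  42.00312252 241.97512154] [-3.14050510e+00 -9.59725080e-05  1.57166456e+00]
20477 [577.42999068 104.77543489  53.85054157] [0.00135493 0.05421551 0.99852834] ((577.545166015625, 106.38420104980469), (171.5487060546875, 120.20951080322266), 88.65082550048828)
```

View pics/w5.png

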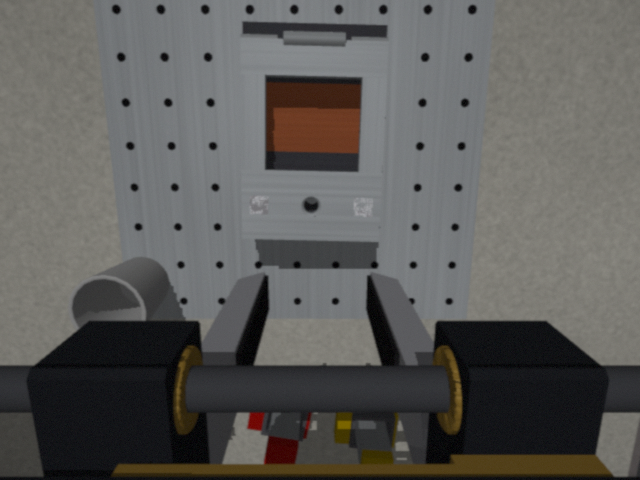

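Wrist view: frame resting nearly shut, its pin hole at (311,204).

```bash
cat >> h.py <<'E'
def hole(p,K,T,u0,v0,z,r=14,t=None):
    g=cv2.cvtColor(p,cv2.COLOR_RGB2GRAY); s=g[v0-r:v0+r,u0-r:u0+r]; m=(s<(t or (int(s.min())+int(np.median(s)))/2)).astype(np.uint8)
    c=max(cv2.findContours(m,0,2)[0],key=cv2.contourArea); (x,y),R=cv2.minEnclosingCircle(c); f=cv2.fitEllipse(c) if len(c)>5 else None
    u,v=x+u0-r,y+v0-r; return (u,v),R*2,f,ray(u,v,K,T,z)
E
python3 - <<'E'
from h import *
z=np.load("w5.npz"); p,d,K,T=z["p"],z["d"],z["K"],z["T"];W=pts(d,K,T)
zs=np.median(W[195:213,290:300,2]),np.median(W[195:213,325:335,2]);print(zs)
print(hole(p,K,T,311,204,np.mean(zs)))
m=(abs(W[...,0]-580)<75)&(abs(W[...,1]-90)<110)&(abs(W[...,2]-54)<10)
w=W[m]; print(w[:,1].min(),[ (w[abs(w[:,1]-y)<5,0].min(),w[abs(w[:,1]-y)<5,0].max()) for y in (40,60,90,120)])
E
```

```text
(np.float64(56.74713187308444), np.float64(56.70038191586403))
((310.5, 205.0), 14.318021774291992, ((13.281739234924316, 15.095758438110352), (12.375813484191895, 14.09862995147705), 110.38048553466797), array([575.877765  ,  51.57780708,  56.72375689]))
19.517441103580126 [(np.float64(516.1207238412371), np.float64(635.498712529657)), (np.float64(516.7627499710154), np.float64(636.6741217812466)), (np.float64(517.2057417538438), np.float64(636.9053615200813)), (np.float64(517.6789394092851), np.float64(637.5532459220946))]
```

```bash
python3 -m handwheel '-.13 -.97 0 0 0;-.13 -.97 0 0 0;-.13 -.97 0 0 0;-.13 -.97 0 0 0;-.13 -.97 0 0 0;-.13 -.97 0 0 0;-.13 -.97 0 0 .2;-.13 -.97 0 0 .3;-.13 -.97 0 0 .4;-.13 -.97 0 0 .4;0 0 0 0 .4;0 0 0 0 .4'
python3 - <<'E'
from h import *
s=read_state();print(s["eef_pos"],s["eef_rot"],s["finger_gap"])
p,d,K,T=grab("wrist");W=pts(d,K,T); h=cv2.cvtColor(p,cv2.COLOR_RGB2HSV)
m=(abs(W[...,0]-529)<30)&(abs(W[...,1]+346)<30)&(abs(W[...,2]-77)<3.5);w=W[m];print(m.sum(),np.median(w,0),cv2.minEnclosingCircle(w[:,:2].astype(np.float32).copy()))
m=(abs(W[...,0]-529)<40)&(abs(W[...,1]+346)<40)&(abs(W[...,2]-38)<3);w=W[m];print(m.sum(),cv2.minAreaRect(w[:,:2].astype(np.float32).copy()))
E
```

```text
clock: 14.03
eef_pos: [529.1, -346.6, 240.6]
eef_rot: [-3.139, -0.002, 1.57]
wrist_force: [-0.1, 1.3, 0.3]
finger_gap: 57.5
finger_force: 0.0
[ 529.10985174 -346.60948318  240.6069004 ] [-3.13895034e+00 -2.12899490e-03  1.57035754e+00] 57.49044696794187
362 [ 528.94690404 -346.23837817   77.44122079] ((529.0390014648438, -346.4864807128906), 9.002114295959473)
1596 ((529.0776977539062, -346.5435791015625), (44.3115234375, 44.066795349121094), 77.49337768554688)
```

Spot on. Down to just above the collar and grip.

```bash
python3 -m handwheel '0 0 -.95 0 .4;0 0 -.95 0 .4;0 0 -.95 0 .4;0 0 -.95 0 .4;0 0 -.6 0 .4;0 0 -.5 0 .4;0 0 0 0 .4;0 0 0 0 1;0 0 0 0 1;0 0 0 0 1;0 0 0 0 1;0 0 0 0 1' 55
python3 -m handwheel '0 0 0 0 1;0 0 0 0 1;0 0 0 0 1'
```

```text
clock: 15.08
eef_pos: [530.1, -345.9, 48.1]
eef_rot: [3.14, 0.001, 1.573]
wrist_force: [0.1, 0.4, -0.0]
finger_gap: 26.6
finger_force: 0.0
clock: 15.33
eef_pos: [529.8, -345.9, 47.5]
eef_rot: [3.141, 0.0, 1.573]
wrist_force: [-1.8, 1.3, 5.0]
finger_gap: 17.0
finger_force: 55.0
```

```bash
python3 -m handwheel '0 0 .5 0 1;0 0 1 0 1;0 0 1 0 1;0 0 1 0 1;0 0 1 0 1;.1 .98 0 0 1;.1 .98 0 0 1;.1 .98 0 0 1;.1 .98 0 0 1;.1 .98 0 0 1;.1 .98 0 0 1;.1 .98 0 0 1'
python3 -m handwheel '.16 .98 0 0 1;.16 .98 0 0 1;.135 .9 0 0 1;0 0 0 0 1;0 0 0 0 1;0 0 0 0 1'
python3 - <<'E'
from h import *
s=read_state();print(s["eef_pos"],s["eef_rot"],s["finger_gap"],s["finger_force"],s["clock"])
p,d,K,T=grab("wrist"); cv2.imwrite("pics/w6.png",p[:,:,::-1]); np.savez("w6.npz",p=p,d=d,K=K,T=T)
E
```

```text
clock: 16.33
eef_pos: [557.4, -69.5, 226.9]
eef_rot: [-3.142, -0.0, 1.572]
wrist_force: [0.5, 1.1, -1.6]
finger_gap: 17.0
finger_force: 55.0
clock: 16.83
eef_pos: [575.8, 42.6, 226.8]
eef_rot: [-3.141, 0.0, 1.573]
wrist_force: [-0.2, -0.5, -1.7]
finger_gap: 17.2
finger_force: 55.0
[575.79242611  42.64209367 226.75040463] [-3.14119783e+00  1.93985534e-04  1.57281066e+00] 17.234035508219833 54.99960422515869 16.8333
```

View pics/w6.png

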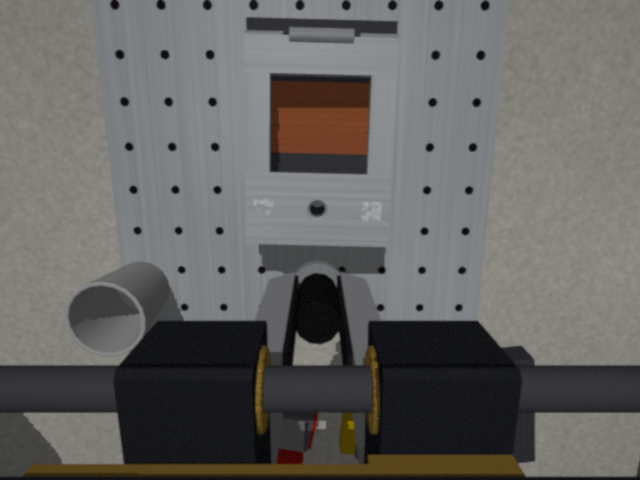

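Wrist view: pin held, head top around (319,320), frame hole clear at (317,208).

Run:
```python
from h import *
z=np.load("w6.npz"); p,d,K,T=z["p"],z["d"],z["K"],z["T"];W=pts(d,K,T)
zz=np.median(W[198:218,296:306,2]),np.median(W[198:218,328:338,2]); print(zz,hole(p,K,T,317,208,np.mean(zz)))
m=(abs(W[...,0]-576)<9.5)&(abs(W[...,1]-43)<14)&(abs(W[...,2]-257)<5); w=W[m]; print(m.sum(),np.median(w,0),w.min(0),w.max(0)); v,u=np.nonzero(m); print(u.min(),u.max(),v.min(),v.max())
q=w[w[:,2]>np.median(w[:,2])-1.5]; print(cv2.minEnclosingCircle(q[:,:2].astype(np.float32).copy()))
```

```text
(np.float64(56.8212170229975), np.float64(56.7657155335998)) ((316.5, 208.5), 15.297258377075195, ((13.599879264831543, 14.86595344543457), (11.916783332824707, 15.14306640625), 94.6535873413086), array([575.55792959,  51.74952738,  56.79346628]))
1851 [576.21964738  43.58730444 256.59336941] [566.58667403  33.11714884 252.00079405] [585.49820896  51.39446621 261.9406537 ]
291 342 296 344
((576.1089477539062, 43.31120681762695), 12.177241325378418)
```

```bash
python3 -m handwheel '0 .21 -.5 0 1;0 0 -.8 0 1;0 0 -.8 0 1;0 0 -.6 0 1;0 0 -.3 0 1;0 0 0 0 1;0 0 0 0 1'
python3 -m handwheel '0 0 -.1 0 1;0 0 -.1 0 1;0 0 -.1 0 1;0 0 0 0 1;0 0 0 0 1'
```

```text
clock: 17.47
eef_pos: [576.3, 50.7, 107.8]
eef_rot: [3.141, -0.0, 1.572]
wrist_force: [0.4, 1.3, 0.4]
finger_gap: 17.3
finger_force: 55.0
clock: 17.88
eef_pos: [575.9, 51.4, 95.0]
eef_rot: [3.142, 0.0, 1.573]
wrist_force: [-0.6, -0.4, -0.5]
finger_gap: 17.4
finger_force: 55.0
```

```bash
python3 -m handwheel '0 0 -.1 0 1;0 0 -.1 0 1;0 0 -.1 0 1;0 0 0 0 1;0 0 0 0 1'
python3 -m handwheel '0 0 -.1 0 1;0 0 -.1 0 1;0 0 0 0 1;0 0 0 0 1'
```

```text
clock: 18.3
eef_pos: [575.7, 51.4, 82.6]
eef_rot: [-3.141, 0.0, 1.573]
wrist_force: [-0.0, 0.6, -1.1]
finger_gap: 17.4
finger_force: 55.0
clock: 18.63
eef_pos: [575.8, 51.4, 74.6]
eef_rot: [-3.141, 0.0, 1.573]
wrist_force: [0.4, 0.6, -0.3]
finger_gap: 17.0
finger_force: 55.0
```

Tip is at about 33 mm, inside the base with no resistance. Continue to the collar and press.

```bash
python3 -m handwheel '0 0 -.1 0 1;0 0 -.1 0 1;0 0 -.06 0 1;0 0 -.06 0 1;0 0 0 0 1;0 0 0 0 1'
python3 -m handwheel '0 0 -.05 0 1;0 0 -.03 0 1;0 0 0 0 1;0 0 0 0 1'
```

```text
clock: 19.13
eef_pos: [576.0, 51.3, 62.3]
eef_rot: [3.141, 0.0, 1.573]
wrist_force: [0.0, -0.9, 3.3]
finger_gap: 17.0
finger_force: 55.0
clock: 19.47
eef_pos: [576.1, 51.2, 59.5]
eef_rot: [3.141, 0.0, 1.573]
wrist_force: [-1.2, -3.1, 7.3]
finger_gap: 17.0
finger_force: 55.0
```

```bash
python3 -m handwheel '0 0 -.03 0 1;0 0 -.02 0 1;0 0 0 0 1;0 0 0 0 1'
python3 -m handwheel '0 0 -.02 0 1;0 0 0 0 1;0 0 0 0 1;0 0 0 0 1'
```

```text
clock: 19.8
eef_pos: [576.2, 51.1, 59.1]
eef_rot: [3.14, 0.0, 1.573]
wrist_force: [-11.3, -3.6, 25.1]
finger_gap: 17.1
finger_force: 55.0
clock: 20.13
eef_pos: [576.3, 51.1, 59.0]
eef_rot: [3.14, 0.0, 1.573]
wrist_force: [-14.6, -3.4, 31.2]
finger_gap: 17.5
finger_force: 55.1
```

Run:
```python
from h import *
for n in("wrist","scene"):
    p,d,K,T=grab(n);W=pts(d,K,T)
    for y0,y1 in((20,75),(80,175)):
        m=(abs(W[...,0]-577)<56)&(W[...,1]>y0)&(W[...,1]<y1)&(abs(W[...,2]-51)<5); print(n,y0,m.sum(),np.median(W[m],0))
    m=(abs(W[...,0]-577)<56)&(W[...,1]>20)&(W[...,1]<175)&(abs(W[...,2]-51)<5);w=W[m]; A=np.c_[w[:,:2],np.ones(len(w))]; print(np.linalg.lstsq(A,w[:,2],rcond=None)[0])
h=cv2.cvtColor(p,cv2.COLOR_RGB2HSV); m=(cv2.inRange(h,(18,100,60),(35,255,255))>0)&(abs(W[...,0]-640)<30)&(abs(W[...,1]+203)<30)&(W[...,2]>60); print("block",m.sum(),np.median(W[m],0))
s=read_state();print(s["clock"],s["wrist_force"],s["eef_pos"],s["finger_force"])
```

```text
wrist 20 15502 [577.17325189  59.98381419  49.26174857]
wrist 80 26270 [573.87297925 150.20332216  49.37582481]
[-3.81102888e-04  2.88170290e-04  4.95482164e+01]
scene 20 824 [590.51204059  41.94254561  48.82058363]
scene 80 341 [621.99965214 145.28326287  49.17218941]
[-2.08413786e-04  2.12069152e-03  4.90085759e+01]
block 247 [ 645.06660784 -203.07742096   72.83747501]
20.2333 [-13.73322883  -3.61547444  31.58324587] [576.32179928  51.14385136  58.96175774] 55.05128502845764
```

Frame flat (0 rad), pin home, block in place, steady push of 31 N.

```bash
python3 -c "
from cell import sign_off
print(sign_off())"
```

```text
the job is handed in; nothing more can be done
None
```

The job is handed in: the yellow block is back in its pocket, the frame measures flat on the base, and the pin is home and still held with about 31 N bearing down; it took about 20 s of the 70 s, and no verdict came back.

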